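# Take the spice cup from the keeping box and run it on the press-down grinder

## Robot

A 6-joint arm with a two-finger parallel gripper is mounted at the origin on the work surface. World frame = base frame: x ahead of the robot, y to its left, z up, the work surface at z = 0. Lengths are in m, angles in rad, forces in N, time in s.
With the tool pointing down it reaches from about 0.25 to 0.775 m from the base axis. Payload 4 kg.
Tool frame: the origin (TCP) lies on the centre line of the jaws, within the pads' length; the fingertips stand 17 mm ahead of it and the grasp point (between the pads) lies 2 mm behind it; z points along the fingers, y is the line along which they close (so a half turn about z gives the same grasp; the last joint's range is limited). The gripper opens to 94 mm and grips with 3 to 60 N. Pads are 16 mm wide; open, the fingers measure 119 mm over their backs; the gripper's body (75 mm by 177 mm) begins 78 mm behind the grasp point.
Start: joints at [-1.372, 0.087, 1.371, -0, 1.684, -0.103], TCP at [0.163, -0.525, 0.201] pointing down, gripper open.
Joint ranges: [-3.1, 3.1], [-0.76, 2.03], [0.27, 2.55], [-1.08, 4.22], [0.17, 2.65], [-2.57, 2.57]. Speed limits (rad/s): [2.79, 2.79, 3.14, 3.14, 3.14, 3.14].

## Interface

Orientations are given as [roll, pitch, yaw] about the fixed x, y, z axes, in that order (R = Rz(yaw) Ry(pitch) Rx(roll)).
In Python, from bench import robot gives the robot as it stands.
- The arm moves only by the tool servo_tool, never from a script. Its argument "plan" is a list of rows, each a list of 7 numbers: the shift along the tool's x, y, z normalised to -1 to 1, where 1 is 0.1 m, then the turn, a rotation vector about the tool's x, y, z normalised to -1 to 1, where 1 is pi/2 rad, then the finger opening in mm, from 0 to 94. In form: [[x, y, z, ax, ay, az, gripper], ...]. A call has 1 to 12 rows; each row is the pose to reach, as a shift and turn from the pose commanded when the call began, along the tool's axes at that moment; what a row does not reach only later rows make up. A row lasts 1/12 s, in which the tool goes at most 41.7 mm and 7.16 degrees, less where a joint would pass 70% of its speed; a pose out of reach is approached as far as the arm can. A call with a number of a shift or a turn outside -1 to 1 is refused whole. A call with a gripper value outside its range is refused whole. The fingers move at their own pace and stop on an object; the grip force is fixed at half the most. Time passes only in rows, so rows that repeat a pose let the fingers close. It gives the time, the measured TCP pose, the force, the opening and the grip force at its end, in the units of the state.
- robot.get_obs(): the state, without advancing time (a new reading comes with each control period).
- robot.snapshot(name): name is "side" or "top" or "wrist"; returns the picture (400x640x3 uint8, red, green, blue); there is no depth.
- robot.camera_params(name): a dict with "camera_matrix" (3x3 intrinsics, pixels), "rvec" (rotation vector, rad) and "tvec" (3), from world to camera coordinates, as OpenCV has them; the wrist camera has in their place "tool_from_camera" (4x4, takes a point from camera to tool coordinates, whose origin is the TCP and whose axes are the flange's). Camera axes: x right, y down, z forward; pixel columns grow to the right and rows downward; lengths in m; the calibration is good to about 2 mm. A picture is of the moment at which its call begins: read the wrist's pose just before it. camera_params takes no time and is no camera call.
- robot.close_job(): hands the job in; it is judged then, once.
Trained networks look in the newest picture that a camera, given by its name, has taken for a name from the list of things; names that differ only in an ending like _2 or _b are one class to them, and where a whole thing is asked for, a point or a joint stands for the part that bears it (a point fixed in the world has none). Each returns a list of dicts, best first, with "conf" (0 to 1); they miss things now and then, are a little off and sometimes report something else, mostly with a low value. They report only what shows in the picture. A call takes as long as a camera call. They do not tell look-alikes from the thing itself.
- robot.find_in(thing, camera): "extent" ([centre column, centre row, width, height] in pixels, round what is visible of it).
The state is a dict: "time": time; "joint_positions": joint angles; "qvel": joint speeds; "joint_torque": joint torques, N m; "tool_pos": TCP position; "ee_rot": TCP orientation; "wrist_force": force on the tool from outside, world axes, zero at the start; "wrist_torque": the same for the moment, N m; "width": finger opening in m; "finger_force": force on a finger pad.
Only numpy, scipy, OpenCV 4.12 (cv2) and the standard library are available. Lean on these libraries where they do the work, as an engineer would, in place of code of your own. Each camera call takes 0.05 s, during which the arm holds its last target. There are 200 camera calls.

## Task

Grind the spices: slide the keeping box's clear door open, take out the grinder cup, slide the door fully shut again before you start grinding, and with the cup standing upright in the grinder's well press it gently all the way down on its sprung ring so that the grinder runs. Finish while still holding the cup pressed fully down - do not let go of it - and do not knock over or shift the other kitchen things.

Things in the scene. Friction and masses are not known exactly. Their poses are not given: they have to be found in the camera images.
- box: Wooden keeping box fixed to the ledge, 184 mm (its x) by 386 mm (its y), walls 126 mm high; origin at the centre of its underside, z up. Two bays along its y, each 160 (x) by 176 mm (y) inside: the one on its +y side holds the cup under the sliding door, the -y one has a fixed plywood top. The door's tracks stand along both long sides, 164 mm apart, up to 141 mm above the ledge.
- bay (a point): Point on the floor of the cup's bay, at the bay's centre (box frame 0, +93 mm, 8 mm).
- door (a joint): Travel of the clear plastic sliding door (192 mm long, 5 mm thick, top face 132 mm above the ledge): 0 = shut over the cup's bay, 0.18 m = fully open. It slides level along the box's -y direction, over the fixed top of the other bay, and stays where it is left; about 2 N slides it. It may start up to 30 mm ajar.
- pull (a point): Centre of the dark wooden batten that stands on the middle of the door and is its pull: 14 mm thick along the box's y (the sliding direction), 70 mm long along the box's x, 36 mm tall (from the door's top face, 18 mm below this point, to 18 mm above it). Moves with the door; axes as the box's.
- cup_mid (a point): Centre of the grinder cup, on its axis, half-way up, 56 mm above its foot and 56 mm below its top; z along its axis, up. The cup is 112 mm tall, 0.18 to 0.36 kg, and stands upside down on its black collar; above the collar it is a straight clear plastic cylinder 60 mm in diameter (38 to 106 mm above the foot), where it can be gripped.
- cup: The same grinder cup; origin at the centre of its foot, z up. Black blade collar at the bottom: skirt 72 mm diameter from the foot to 26 mm up, ribbed shoulder 80 mm diameter from 26 to 38 mm up; then the clear body; top slightly domed above 106 mm. At the start it stands on the floor of the box's bay, up to 12 mm off the bay's centre in x and in y.
- grinder: Grinder motor base fixed to the ledge: round, black with a steel collar, about 120 mm diameter, 120 mm tall; origin at the centre of its underside, z up. In its top is a round well 77 mm diameter, open upwards, its mouth flared to 86 mm over the top 6 mm; the cup's collar skirt goes into it.
- seat_top (a point): Centre of the upper face of the sprung steel ring in the grinder's well, on which the cup's foot rests; 11 mm below the grinder's rim when up. Moves down with the ring.
- seat (a joint): How far the sprung ring is pressed down: 0 = up, 0.012 m = fully down on its rubber-cushioned stop. It takes 6 N to start and 14 N fully down (the cup's own weight does not move it); it springs back when let go.
- mug: Bystander: off-white enamel mug, 80 mm tall, 80 mm diameter; origin under it.
- tin: Bystander: round tin, 95 mm tall, 74 mm diameter; origin under it.
- tub: Bystander: spice tub on the turntable, 60 mm tall, 70 mm diameter; origin under it.
- shaker: Bystander: salt shaker on the turntable, 80 mm tall, 42 mm diameter; origin under it.
- jar: Bystander: squat glass jar with steel lid on the turntable, 64 mm tall, 76 mm diameter; origin under it.
- ladle: Bystander: steel ladle lying flat, 330 mm long along its x; origin near its middle.
- spoon: Bystander: wooden spoon lying flat, 280 mm long along its x; origin near its middle.
There are look-alikes about, which are no part of the job. What is shaped like the grinder but red is not meant.

How it is judged:
By the outcome, as a careful person would: the job done as asked, in the order asked, and still so for the second after the job is handed in, while the arm keeps its last pose, push and grip.
It also fails if it takes over 72 s, if anything falls off the work surface, if the arm or the gripper's body presses on something with over 40 N, if the wrist force passes 120 N, or if a joint passes its speed limit or range.

## Working session

There is one attempt and no reset: what is moved stays moved. The work goes in short steps, Python scripts to look and compute and a tool call to move; the robot and the scene stay as the last step left them, time stands still between calls to the robot, and variables do not carry over. Pictures are saved under pics/ and viewed, at most 12 in all, crops included, and the job is handed in when it is done.

Besides the shell and the picture viewer there is one more tool, called after "Request:" as a command line: name --pt "numbers of a row" for each row, then --argument value for the rest. servo_tool: Moves the arm, as the interface text tells. Scaled input: -1 to 1 covers 0.1 m each way for a shift and pi/2 rad each way for a turn. Its arguments: {"type":"object","properties":{"plan":{"type":"array","items":{"type":"array","items":{"type":"number"}}}},"required":["plan"]}

```bash
mkdir -p pics; cat > h.py <<'E'
import numpy as np, cv2
from bench import robot
from scipy.spatial.transform import Rotation as R
def cam(n):
    p=robot.camera_params(n); K=np.array(p["camera_matrix"],float)
    if n=="wrist":
        o=robot.get_obs(); T=np.eye(4); e=np.array(o["ee_rot"])
        T[:3,:3]=R.from_euler("xyz",e).as_matrix() if e.size==3 else e
        T[:3,3]=o["tool_pos"]; T=T@np.array(p["tool_from_camera"])
        return K,T[:3,:3],T[:3,3]
    Rw=cv2.Rodrigues(np.array(p["rvec"],float))[0]
    return K,Rw.T,-Rw.T@np.array(p["tvec"],float).ravel()
def ray(n,uv,z,c=None):
    K,Rc,t=c or cam(n); d=Rc@np.linalg.inv(K)@[uv[0],uv[1],1]
    return (t+d*(z-t[2])/d[2]).round(4)
def proj(n,P,c=None):
    K,Rc,t=c or cam(n); q=K@(Rc.T@(np.array(P)-t)); return (q[:2]/q[2]).round(1)
def snap(n,f,crop=None,s=1):
    c=cam(n); im=robot.snapshot(n)[:,:,::-1]
    if crop: im=im[crop[1]:crop[3],crop[0]:crop[2]]
    cv2.imwrite("pics/"+f,cv2.resize(im,None,fx=s,fy=s,interpolation=cv2.INTER_CUBIC)); return c
E
python3 - <<'E'
from h import *
o=robot.get_obs(); print(o)
for n in("top","side"):
    c=snap(n,n+"0.png"); print(n,c[2],c[1][:,2])
    for t in("box","pull","cup","grinder","seat_top","mug","tin","tub","shaker","jar","ladle","spoon"):
        print(t,[(np.round(d["extent"]).astype(int).tolist(),round(d["conf"],2)) for d in robot.find_in(t,n)][:4])
E
```

```text
{'time': 0.0, 'joint_positions': array([-1.37211832e+00,  8.79017756e-02,  1.37221920e+00, -3.10849891e-05,
        1.68359467e+00, -1.03090612e-01]), 'qvel': array([ 0.00033001, -0.00131577,  0.00068242,  0.00028909,  0.00084336,
       -0.0010134 ]), 'joint_torque': array([-2.35715379e-04, -3.40187824e+01, -3.02426183e+01,  7.16951396e-02,
        3.31080216e-02, -1.73124267e-04]), 'tool_pos': array([ 0.16334607, -0.52460806,  0.20025106]), 'ee_rot': array([-3.13947775e+00, -1.87742273e-04,  3.01764955e-01]), 'wrist_force': array([ 0.09148955, -0.41804404,  0.33424355]), 'wrist_torque': array([-0.02209949,  0.04281109, -0.01806404]), 'finger_force': 0.0, 'width': 0.09433878543943268}
top [ 0.34349443 -0.14038745  1.17756415] [ 0.1863156   0.03202686 -0.98196781]
box [([213, 217, 159, 90], 0.72)]
pull [([179, 222, 78, 68], 0.87), ([468, 257, 17, 13], 0.32)]
cup []
grinder [([391, 228, 46, 41], 0.92), ([384, 292, 44, 48], 0.89)]
seat_top [([387, 294, 28, 30], 0.73), ([396, 227, 26, 30], 0.58)]
mug [([315, 221, 34, 30], 0.92)]
tin [([402, 188, 26, 30], 0.86), ([453, 222, 26, 29], 0.61
[... 276 characters left out ...]
 -1.21626487  0.93282043] [ 0.39541754  0.73322067 -0.55320197]
box [([279, 146, 17, 18], 0.67), ([289, 169, 66, 91], 0.55)]
pull [([279, 143, 24, 23], 0.73), ([376, 309, 30, 16], 0.33)]
cup []
grinder [([327, 249, 42, 57], 0.68), ([267, 264, 44, 58], 0.61), ([383, 224, 83, 23], 0.29)]
seat_top [([329, 251, 42, 53], 0.67), ([265, 248, 25, 18], 0.58), ([326, 237, 27, 12], 0.46)]
mug [([297, 217, 30, 35], 0.93)]
tin [([361, 286, 27, 33], 0.3)]
tub [([361, 286, 29, 34], 0.9), ([380, 224, 73, 24], 0.28)]
shaker [([335, 310, 18, 33], 0.96), ([287, 169, 72, 94], 0.44)]
jar [([376, 312, 28, 19], 0.72)]
ladle [([383, 224, 84, 30], 0.94), ([277, 144, 22, 20], 0.33)]
spoon [([365, 195, 66, 22], 0.68)]
```

View pics/top0.png

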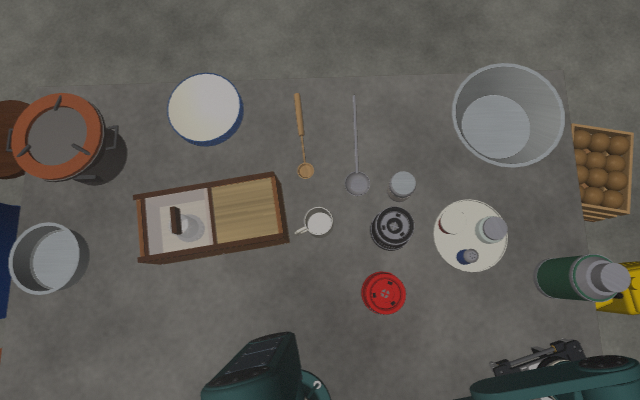

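View pics/side0.png

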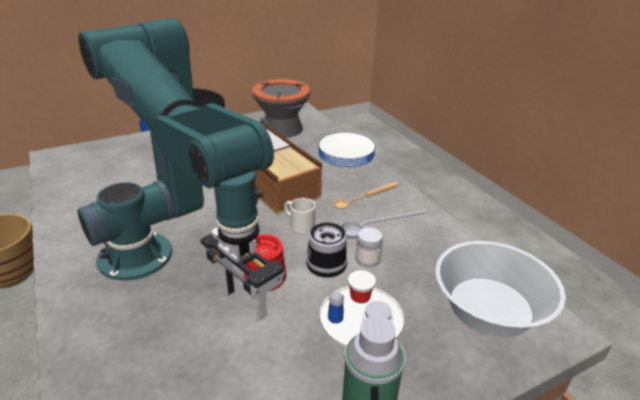

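The top view shows the box at (213,218), with the clear door and batten on the left at about (176,220). Grinder candidates are black at (392,228), which is the wanted one, and red at (384,293), which is the decoy. The cup is seen only faintly under the door, at about (187,228). Next I'll check a close crop.

```bash
python3 - <<'E'
from h import *
im=cv2.imread("pics/top0.png"); 
a=cv2.resize(im[165:270,125:300],None,fx=4.5,fy=4.5,interpolation=cv2.INTER_CUBIC); cv2.imwrite("pics/boxc.png",a)
b=cv2.resize(im[165:325,340:520],None,fx=3.6,fy=3.6,interpolation=cv2.INTER_CUBIC); cv2.imwrite("pics/grc.png",b)
E
```

```text
(no output)
```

View pics/boxc.png

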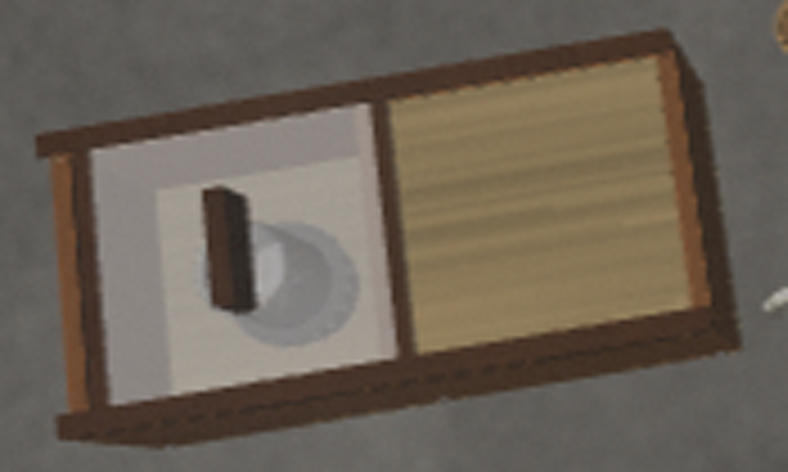

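View pics/grc.png

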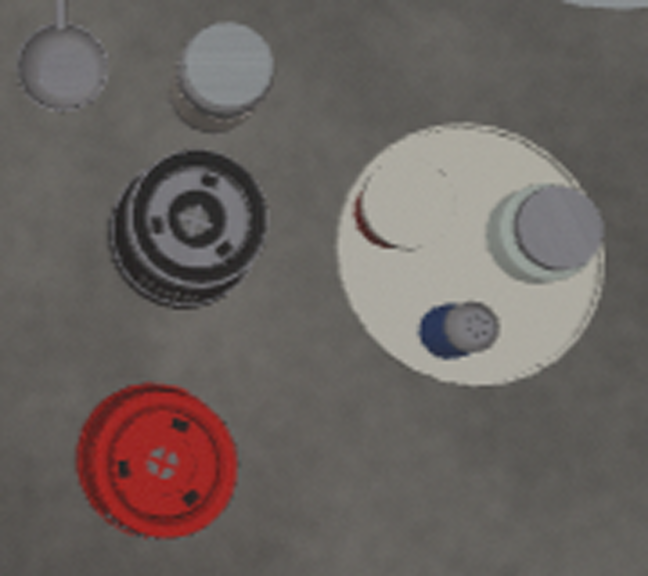

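```bash
python3 - <<'E'
from h import *
c=cam("top"); f=lambda p,z:ray("top",(125+p[0]/4.5-.4,165+p[1]/4.5-.4),z,c)
q=[f(p,.141) for p in((37,135),(668,30),(57,415),(737,325))]; print("corners",*q)
d=q[0]-q[1]; d2=q[2]-q[3]; print(np.linalg.norm(d),np.linalg.norm(d2),np.arctan2(-d[0],d[1]),np.arctan2(-d2[0],d2[1]),np.linalg.norm(q[0]-q[2]))
print("ctr",np.mean(q,0))
print("batten top",f((214,187),.168),f((225,311),.168))
print("cup top",f((240,268),.12),"shoulder",f((297,285),.046))
g=lambda p,z:ray("top",(340+p[0]/3.6-.4,165+p[1]/3.6-.4),z,c)
G=g((200,216),.12); print("grinder",G, "w", g((133,216),.12)-g((266,216),.12))
for n,p,z in(("red",(158,462),.12),("tin",(228,67),.095),("tub",(410,205),.06),("shk",(478,327),.08),("jar",(558,228),.064)): print(n,g(p,z))
print("mug",ray("top",(319,222),.08,c))
print("side grinder rim",ray("side",(328,235),.12))
E
```

```text
corners [0.5791 0.4225 0.141 ] [0.6348 0.0413 0.141 ] [0.4113 0.3976 0.141 ] [ 0.4563 -0.0009  0.141 ]
0.38524788124011794 0.40103272933764395 0.14509075910132266 0.11244711324566181 0.169637407431262
ctr [0.520375 0.215125 0.141   ]
batten top [0.5396 0.3007 0.168 ] [0.4671 0.2901 0.168 ]
cup top [0.4989 0.3029 0.12  ] shoulder [0.4979 0.2961 0.046 ]
grinder [ 0.4858 -0.2831  0.12  ] w [0.002  0.0977 0.    ]
red [ 0.3088 -0.2449  0.12  ]
tin [ 0.6044 -0.3133  0.095 ]
tub [ 0.4992 -0.4541  0.06  ]
shk [ 0.403  -0.4922  0.08  ]
jar [ 0.4784 -0.5643  0.064 ]
mug [ 0.5027 -0.0781  0.08  ]
side grinder rim [ 0.4804 -0.2986  0.12  ]
```

Request:
servo_tool --pt "0.9 -0.3 -0.5 0 0 0 94" --pt "0.9 -0.3 -0.5 0 0 0 94" --pt "0.9 -0.3 -0.5 0 0 0 94" --pt "0.9 -0.3 -0.5 0 0 0 94"

```text
time: 1.63
tool_pos: [0.2439, -0.4689, 0.2554]
ee_rot: [3.135, -0.002, 0.307]
wrist_force: [0.4, 0.2, 1.4]
width: 0.0941
finger_force: 0.0
```

Request:
servo_tool --pt "0.9 -0.3 -0.5 0 0 0 94" --pt "0.9 -0.3 -0.5 0 0 0 94" --pt "0.9 -0.3 -0.5 0 0 0 94" --pt "0.9 -0.3 -0.5 0 0 0 94"

```text
time: 1.97
tool_pos: [0.3202, -0.4135, 0.3043]
ee_rot: [3.137, -0.002, 0.306]
wrist_force: [-0.3, 0.4, 0.2]
width: 0.0943
finger_force: 0.0
```

Request:
servo_tool --pt "0.9 -0.3 0 0 0 0 94" --pt "0.9 -0.3 0 0 0 0 94" --pt "0.9 -0.3 0 0 0 0 94" --pt "0.9 -0.3 0 0 0 0 94"

```text
time: 2.3
tool_pos: [0.3953, -0.3582, 0.2999]
ee_rot: [-3.14, 0.001, 0.305]
wrist_force: [-0.2, 0.2, -0.7]
width: 0.0934
finger_force: 0.0
```

```bash
python3 - <<'E'
from h import *
o=robot.get_obs(); print(o["time"],o["tool_pos"],o["ee_rot"])
c=snap("wrist","w1.png")
print(c[2],c[1][:,2],[proj("wrist",P,c) for P in((.4858,-.2831,.12),(.3088,-.2449,.12))])
for t in("grinder","seat_top"): 
  for d in robot.find_in(t,"wrist"): print(t,d, ray("wrist",d["extent"][:2],.12,c))
E
```

```text
2.3 [ 0.3953126  -0.35818337  0.29988083] [-3.13978809e+00  1.22543468e-03  3.05004004e-01]
[ 0.47041876 -0.33480404  0.48313073] [-0.25880324 -0.07949294 -0.9626535 ] [array([272.4,  75. ]), array([199.4, 220.7])]
grinder {'extent': [217.4, 207.1, 106.2, 98.5], 'conf': 0.74} [ 0.3309 -0.261   0.12  ]
grinder {'extent': [276.9, 75.2, 104.0, 111.1], 'conf': 0.72} [ 0.487  -0.2875  0.12  ]
seat_top {'extent': [212.0, 216.6, 65.0, 56.5], 'conf': 0.72} [ 0.318  -0.2576  0.12  ]
seat_top {'extent': [273.7, 75.8, 71.2, 74.3], 'conf': 0.58} [ 0.4855 -0.2845  0.12  ]
seat_top {'extent': [107.7, 22.8, 119.8, 45.6], 'conf': 0.19} [ 0.4839 -0.1156  0.12  ]
```

View pics/w1.png

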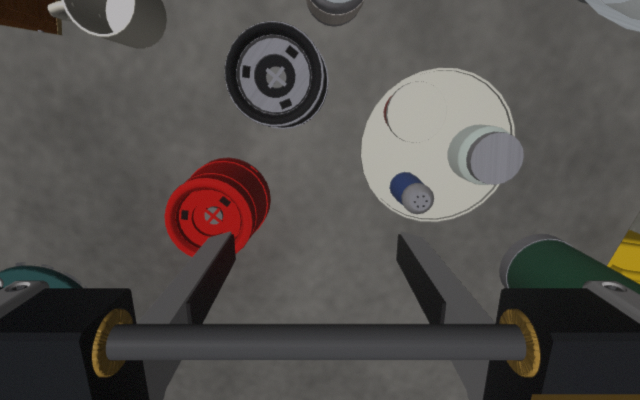

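The wrist view confirms the black grinder: its rim centre is at about (274,75), which gives (0.486,-0.285). The red decoy is at (213,213). Now I'll move to the box.

Request:
servo_tool --pt "0.3 -1 0 0 0 0 94" --pt "0.3 -1 0 0 0 0 94" --pt "0.3 -1 0 0 0 0 94"

```text
time: 2.7
tool_pos: [0.3919, -0.2534, 0.3015]
ee_rot: [-3.141, 0.0, 0.3]
wrist_force: [-0.2, -0.2, -0.3]
width: 0.0939
finger_force: 0.0
```

Request:
servo_tool --pt "0.3 -1 0 0 0 0 94" --pt "0.3 -1 0 0 0 0 94" --pt "0.3 -1 0 0 0 0 94"

```text
time: 2.95
tool_pos: [0.391, -0.1486, 0.3018]
ee_rot: [3.141, -0.001, 0.301]
wrist_force: [0.1, 0.1, 0.9]
width: 0.0937
finger_force: 0.0
```

Request:
servo_tool --pt "0.3 -1 0 0 0 0 94" --pt "0.3 -1 0 0 0 0 94" --pt "0.3 -1 0 0 0 0 94"

```text
time: 3.2
tool_pos: [0.3902, -0.0443, 0.3017]
ee_rot: [3.142, -0.001, 0.301]
wrist_force: [0.4, 0.3, -0.2]
width: 0.0939
finger_force: 0.0
```

Request:
servo_tool --pt "0.3 -1 0 0 0 0 94" --pt "0.3 -1 0 0 0 0 94" --pt "0.3 -1 0 0 0 0 94"

```text
time: 3.45
tool_pos: [0.3896, 0.0601, 0.3015]
ee_rot: [-3.141, -0.001, 0.302]
wrist_force: [-0.4, -1.0, 0.4]
width: 0.094
finger_force: 0.0
```

Request:
servo_tool --pt "0.3 -1 0 0 0 0 94" --pt "0.3 -1 0 0 0 0 94" --pt "0.3 -1 0 0 0 0 94"

```text
time: 3.7
tool_pos: [0.3889, 0.1646, 0.3012]
ee_rot: [-3.141, -0.0, 0.302]
wrist_force: [0.5, -0.3, -0.3]
width: 0.0939
finger_force: 0.0
```

Request:
servo_tool --pt "0.3 -1 0 0 0 0.1 50" --pt "0.3 -1 0 0 0 0.1 50" --pt "0.3 -1 0 0 0 0.1 50" --pt "0.3 -1 0 0 0 0.1 50" --pt "0.3 -1 0 0 0 0.1 50"

```text
time: 4.12
tool_pos: [0.3885, 0.2667, 0.3007]
ee_rot: [3.14, 0.001, 0.145]
wrist_force: [0.1, -0.8, -0.4]
width: 0.0641
finger_force: 0.0
```

```bash
python3 - <<'E'
from h import *
o=robot.get_obs(); print(o["time"],o["tool_pos"],o["ee_rot"],o["width"])
c=snap("wrist","w2.png"); np.save("w2c.npy",np.column_stack([c[0],c[1],c[2]]))
print(proj("wrist",(.503,.295,.168),c))
for t in("pull","cup"): 
  for d in robot.find_in(t,"wrist"): print(t,d, ray("wrist",d["extent"][:2],.15,c))
E
```

```text
4.1167 [0.38852672 0.26674717 0.30067711] [3.13992580e+00 1.04415376e-03 1.44876396e-01] 0.06406820023908696
[302.4  60. ]
pull {'extent': [303.9, 72.0, 206.5, 138.9], 'conf': 0.94} [0.4949 0.2931 0.15  ]
```

View pics/w2.png

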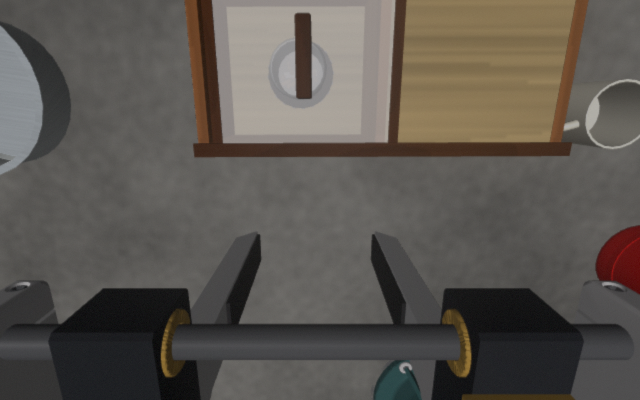

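The wrist view shows the box square to the image. The batten's top runs from about (303,13) to (304,98), the near rail spans columns 195 to 571 at row 150, and the cup is under the door at (301,73).

```bash
python3 - <<'E'
from h import *
a=np.load("w2c.npy"); c=(a[:,:3],a[:,3:6],a[:,6])
r=lambda u,v,z:ray("wrist",(u,v),z,c)
L=r(195,146,.141);Q=r(571,144,.141); print("rail",L,Q,np.linalg.norm(L-Q),np.arctan2(-(L-Q)[0],(L-Q)[1]))
psi=.145; ex=np.array([np.cos(psi),np.sin(psi)]); ey=np.array([-np.sin(psi),np.cos(psi)])
m=(L+Q)[:2]/2; b0=r(303,14,.168)[:2]; b1=r(304,98,.168)[:2]; B=(b0+b1)/2
print("batten",b0,b1,B, np.linalg.norm(b0-b1)); print("batten box y",(B-m)@ey, "x from rail in edge",(B-m)@ex)
print("cup top",r(301,74,.118))
t=robot.get_obs()["tool_pos"][:2]
d=B-t; print("tool move x,y",d@ex, -d@ey)
E
```

```text
rail [0.4096 0.3939 0.141 ] [0.4666 0.0148 0.141 ] 0.3833612004363509 0.14923819988485496
batten [0.539  0.2993] [0.4715 0.2893] [0.50525 0.2943 ] 0.06823672031978097
batten box y 0.0793033895781601 x from rail in edge 0.07944241563179309
cup top [0.4953 0.2972 0.118 ]
tool move x,y 0.11948946296313702 -0.011521543924851517
```

Request:
servo_tool --pt "1 -0.1 0.5 0 0 0 50" --pt "1 -0.1 0.5 0 0 0 50" --pt "1 -0.1 0.5 0 0 0 50" --pt "1 -0.1 0.5 0 0 0 50"

```text
time: 4.6
tool_pos: [0.4883, 0.2892, 0.2455]
ee_rot: [3.138, 0.007, 0.14]
wrist_force: [-0.3, 0.2, -1.0]
width: 0.0498
finger_force: 0.0
```

Request:
servo_tool --pt "0.19 -0.01 0.4 0 0 0 50" --pt "0.19 -0.01 0.94 0 0 0 50" --pt "0.19 -0.01 0.94 0 0 0 50" --pt "0.19 -0.01 0.94 0 0 0 50" --pt "0.19 -0.01 0.94 0 0 0 50"

```text
time: 5.02
tool_pos: [0.5041, 0.294, 0.1575]
ee_rot: [3.141, 0.001, 0.143]
wrist_force: [0.1, -0.3, 0.6]
width: 0.0501
finger_force: 0.0
```

Request:
servo_tool --pt "0 0 0 0 0 0 5" --pt "0 0 0 0 0 0 5" --pt "0 0 0 0 0 0 5" --pt "0 0 0 0 0 0 5" --pt "0 0 0 0 0 0 5" --pt "0 0 0 0 0 0 5" --pt "0 0 0 0 0 0 5" --pt "0 0 0 0 0 0 5"

```text
time: 5.68
tool_pos: [0.5044, 0.2955, 0.158]
ee_rot: [3.141, -0.001, 0.145]
wrist_force: [0.2, -1.5, 2.5]
width: 0.0134
finger_force: 30.0
```

Request:
servo_tool --pt "0 0.2 0 0 0 0 5" --pt "0 0.4 0 0 0 0 5" --pt "0 0.6 0 0 0 0 5" --pt "0 0.8 0 0 0 0 5" --pt "0 1 0 0 0 0 5" --pt "0 1 0 0 0 0 5"

```text
time: 6.18
tool_pos: [0.5195, 0.1939, 0.158]
ee_rot: [3.14, -0.001, 0.141]
wrist_force: [0.0, -1.3, 3.9]
width: 0.0133
finger_force: 30.0
```

Request:
servo_tool --pt "0 0.15 0 0 0 0 5" --pt "0 0.3 0 0 0 0 5" --pt "0 0.45 0 0 0 0 5" --pt "0 0.55 0 0 0 0 5" --pt "0 0.6 0 0 0 0 5" --pt "0 0.63 0 0 0 0 5" --pt "0 0.63 0 0 0 0 5"

```text
time: 6.77
tool_pos: [0.5284, 0.134, 0.158]
ee_rot: [3.141, -0.002, 0.144]
wrist_force: [0.1, -0.1, 4.2]
width: 0.0133
finger_force: 30.0
```

Request:
servo_tool --pt "0 0.02 0 0 0 0 5" --pt "0 0.03 0 0 0 0 5" --pt "0 0.03 0 0 0 0 5"

```text
time: 7.02
tool_pos: [0.5288, 0.1317, 0.158]
ee_rot: [-3.141, -0.002, 0.145]
wrist_force: [2.9, 1.0, 3.9]
width: 0.0132
finger_force: 30.0
```

Request:
servo_tool --pt "0 0 0 0 0 0 40" --pt "0 0 0 0 0 0 40" --pt "0 0 0 0 0 0 40" --pt "0 0 0 0 0 0 40"

```text
time: 7.35
tool_pos: [0.5272, 0.1309, 0.156]
ee_rot: [3.141, 0.003, 0.145]
wrist_force: [0.2, 0.2, -0.4]
width: 0.0368
finger_force: 0.0
```

Request:
servo_tool --pt "0 0 -1 0 0 0 94" --pt "0 0 -1 0 0 0 94" --pt "0 0 -1 0 0 0 94" --pt "0 0 -1 0 0 0 94"

```text
time: 7.68
tool_pos: [0.53, 0.1314, 0.2631]
ee_rot: [3.141, -0.01, 0.145]
wrist_force: [0.1, -0.7, 1.2]
width: 0.0631
finger_force: 0.0
```

Request:
servo_tool --pt "-0.6 -1 -0.3 0 0 0 94" --pt "-0.6 -1 -0.3 0 0 0 94" --pt "-0.6 -1 -0.3 0 0 0 94" --pt "-0.6 -1 -0.3 0 0 0 94"

```text
time: 8.02
tool_pos: [0.4511, 0.2255, 0.2885]
ee_rot: [-3.139, -0.0, 0.151]
wrist_force: [0.5, 0.1, 0.3]
width: 0.0899
finger_force: 0.0
```

Request:
servo_tool --pt "-0.6 -0.6 0 0 0 0 94" --pt "-0.6 -0.6 0 0 0 0 94" --pt "-0.6 -0.6 0 0 0 0 94" --pt "-0.6 -0.6 0 0 0 0 94"

```text
time: 8.35
tool_pos: [0.385, 0.2727, 0.2861]
ee_rot: [3.14, 0.001, 0.148]
wrist_force: [1.1, -0.3, -0.2]
width: 0.0941
finger_force: 0.0
```

```bash
python3 - <<'E'
from h import *
o=robot.get_obs(); print(o["time"],o["tool_pos"],o["ee_rot"],o["width"])
c=snap("wrist","w3.png"); np.save("w3c.npy",np.column_stack([c[0],c[1],c[2]]))
for t in("pull","cup","cup_mid"): 
  for d in robot.find_in(t,"wrist"): print(t,d, ray("wrist",d["extent"][:2],.12,c))
E
```

```text
8.35 [0.38502688 0.27267728 0.28613282] [3.14032095e+00 1.44476505e-03 1.48054359e-01] 0.09407980172899089
pull {'extent': [491.2, 70.7, 224.0, 141.4], 'conf': 0.66} [0.5207 0.1187 0.12  ]
pull {'extent': [396.5, 78.7, 419.8, 153.7], 'conf': 0.51} [0.4998 0.209  0.12  ]
cup {'extent': [306.9, 71.3, 65.5, 80.0], 'conf': 0.82} [0.4936 0.2973 0.12  ]
cup_mid {'extent': [307.3, 67.8, 64.2, 76.6], 'conf': 0.62} [0.4969 0.2974 0.12  ]
```

View pics/w3.png

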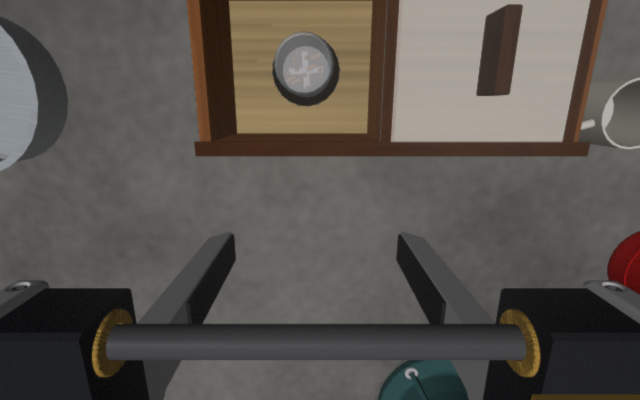

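The door is fully open (pull at about (500,50)) and the cup is exposed at about (306,68). I'll fit the cup's known outline to its observed extents: columns 274–340, rows 31–106.

```bash
python3 - <<'E'
from h import *
from scipy.optimize import least_squares
a=np.load("w3c.npy"); c=(a[:,:3],a[:,3:6],a[:,6])
def ext(p):
    P=[proj("wrist",(p[0]+r*np.cos(t),p[1]+r*np.sin(t),z),c) for r,z in((.03,.114),(.04,.046),(.04,.034),(.036,.008)) for t in np.arange(0,6.28,.1)]
    P=np.array(P); return np.r_[P.min(0),P.max(0)]
ob=np.array([274,31,340,106]); s=least_squares(lambda p:ext(p)-ob,[.497,.297],diff_step=1e-2); print(s.x,ext(s.x))
psi=.148; ex=np.array([np.cos(psi),np.sin(psi)]); ey=np.array([-np.sin(psi),np.cos(psi)])
t=robot.get_obs()["tool_pos"][:2]; d=s.x-t; print(d@ex,-d@ey, "bay est",(.505,.294)+.0135*ey)
E
```

```text
[0.50044315 0.29991409] [273.3  31.  340.7 106. ]
0.11619291770243526 -0.011693141343623162 bay est [0.50300929 0.30735242]
```

Request:
servo_tool --pt "1 -0.1 0.3 0 0 0 94" --pt "1 -0.1 0.3 0 0 0 94" --pt "1 -0.1 0.3 0 0 0 94" --pt "1 -0.1 0.3 0 0 0 94"

```text
time: 8.88
tool_pos: [0.4872, 0.2949, 0.2522]
ee_rot: [3.139, 0.006, 0.14]
wrist_force: [-0.3, -0.3, -1.6]
width: 0.0941
finger_force: 0.0
```

Request:
servo_tool --pt "0.16 -0.02 0.4 0 0 0 94" --pt "0.16 -0.02 0.8 0 0 0 94" --pt "0.16 -0.02 0.8 0 0 0 94" --pt "0.16 -0.02 0.8 0 0 0 94" --pt "0.16 -0.02 0.8 0 0 0 94"

```text
time: 9.3
tool_pos: [0.5005, 0.3009, 0.1803]
ee_rot: [-3.141, -0.004, 0.144]
wrist_force: [0.5, -0.3, -0.4]
width: 0.0939
finger_force: 0.0
```

Request:
servo_tool --pt "0 0.01 0.3 0 0 0 94" --pt "0 0.01 0.6 0 0 0 94" --pt "0 0.01 0.9 0 0 0 94" --pt "0 0.01 0.9 0 0 0 94" --pt "0 0.01 0.9 0 0 0 94"

```text
time: 9.72
tool_pos: [0.5009, 0.3005, 0.0903]
ee_rot: [-3.141, -0.003, 0.145]
wrist_force: [0.6, 0.1, 0.8]
width: 0.0939
finger_force: 0.0
```

Request:
servo_tool --pt "0 0 0 0 0 0 50" --pt "0 0 0 0 0 0 50" --pt "0 0 0 0 0 0 50" --pt "0 0 0 0 0 0 50" --pt "0 0 0 0 0 0 50" --pt "0 0 0 0 0 0 50" --pt "0 0 0 0 0 0 50" --pt "0 0 0 0 0 0 50"

```text
time: 10.38
tool_pos: [0.4999, 0.3004, 0.0882]
ee_rot: [-3.141, -0.001, 0.145]
wrist_force: [-0.4, 1.0, 4.4]
width: 0.0598
finger_force: 30.0
```

Request:
servo_tool --pt "0 0 -0.2 0 0 0 50" --pt "0 0 -0.5 0 0 0 50" --pt "0 0 -0.8 0 0 0 50" --pt "0 0 -1 0 0 0 50" --pt "0 0 -1 0 0 0 50"

```text
time: 10.8
tool_pos: [0.5016, 0.3006, 0.1922]
ee_rot: [-3.14, -0.008, 0.145]
wrist_force: [0.9, 0.7, -1.4]
width: 0.0592
finger_force: 30.0
```

Request:
servo_tool --pt "0 0 -0.3 0 0 0 50" --pt "0 0 -0.6 0 0 0 50" --pt "0 0 -0.9 0 0 0 50" --pt "0 0 -1 0 0 0 50" --pt "0 0 -1 0 0 0 50"

```text
time: 11.22
tool_pos: [0.5004, 0.3001, 0.2889]
ee_rot: [-3.141, -0.004, 0.145]
wrist_force: [-0.2, 0.3, -1.7]
width: 0.0593
finger_force: 30.0
```

Request:
servo_tool --pt "-0.1 0.3 0 0 0 0 50" --pt "-0.1 0.6 0 0 0 0 50" --pt "-0.2 1 0 0 0 0 50" --pt "-0.2 1 0 0 0 0 50"

```text
time: 11.55
tool_pos: [0.493, 0.1918, 0.2834]
ee_rot: [3.136, 0.007, 0.138]
wrist_force: [0.2, 2.0, -1.6]
width: 0.0594
finger_force: 30.0
```

Request:
servo_tool --pt "-0.1 0.3 0 0 0 0 50" --pt "-0.1 0.6 0 0 0 0 50" --pt "-0.2 1 0 0 0 0 50" --pt "-0.2 1 0 0 0 0 50"

```text
time: 11.88
tool_pos: [0.4876, 0.0899, 0.2838]
ee_rot: [3.137, 0.007, 0.136]
wrist_force: [-0.3, -0.2, -2.0]
width: 0.0595
finger_force: 30.0
```

Request:
servo_tool --pt "-0.1 0.3 0 0 0 0 50" --pt "-0.1 0.6 0 0 0 0 50" --pt "-0.2 1 0 0 0 0 50" --pt "-0.2 1 0 0 0 0 50"

```text
time: 12.22
tool_pos: [0.482, -0.0118, 0.2837]
ee_rot: [3.138, 0.007, 0.136]
wrist_force: [-0.7, 0.6, -1.6]
width: 0.0592
finger_force: 30.0
```

Request:
servo_tool --pt "-0.1 0.3 0 0 0 0 50" --pt "-0.1 0.6 0 0 0 0 50" --pt "-0.2 1 0 0 0 0 50" --pt "-0.2 1 0 0 0 0 50"

```text
time: 12.55
tool_pos: [0.4765, -0.1135, 0.2835]
ee_rot: [3.14, 0.007, 0.135]
wrist_force: [0.9, 0.5, -2.3]
width: 0.0595
finger_force: 30.0
```

Request:
servo_tool --pt "-0.1 0.3 0 0 0 0 50" --pt "-0.1 0.6 0 0 0 0 50" --pt "-0.1 0.9 0 0 0 0 50" --pt "-0.1 0.9 0 0 0 0 50" --pt "-0.1 0.9 0 0 0 0 50"

```text
time: 12.97
tool_pos: [0.4804, -0.1985, 0.2839]
ee_rot: [-3.138, 0.005, 0.142]
wrist_force: [0.5, 0.9, -2.9]
width: 0.0595
finger_force: 30.0
```

Request:
servo_tool --pt "-0.06 0.3 0 0 0 0 50" --pt "-0.06 0.6 0.2 0 0 0 50" --pt "-0.06 0.85 0.4 0 0 0 50" --pt "-0.06 0.85 0.4 0 0 0 50" --pt "-0.06 0.85 0.4 0 0 0 50" --pt "-0.06 0.85 0.4 0 0 0 50"

```text
time: 13.47
tool_pos: [0.4875, -0.2813, 0.2469]
ee_rot: [-3.14, 0.001, 0.146]
wrist_force: [0.2, -0.4, -2.6]
width: 0.0596
finger_force: 30.0
```

```bash
python3 - <<'E'
from h import *
o=robot.get_obs(); print(o["time"],o["tool_pos"],o["ee_rot"],o["width"])
for n in("top","side"):
    c=snap(n,n+"2.png"); t=np.array(o["tool_pos"])
    print(n,"foot",proj(n,t-[0,0,.08],c),"well",proj(n,(.4865,-.285,.12),c))
    for k in("grinder","cup"): print(k,[(np.round(d["extent"]).tolist(),round(d["conf"],2)) for d in robot.find_in(k,n)])
a=cv2.imread("pics/side2.png")[140:340,220:450]; b=cv2.imread("pics/top2.png")[140:320,310:500]
z=lambda i:cv2.resize(i,(400,400*i.shape[0]//i.shape[1]),interpolation=cv2.INTER_CUBIC)
a,b=z(a),z(b); h=min(len(a),len(b)); cv2.imwrite("pics/m1.png",np.hstack([a[:h],b[:h]]))
E
```

```text
13.4667 [ 0.48754231 -0.28128546  0.24686326] [-3.13974267e+00  7.55161249e-04  1.45974805e-01] 0.059571482614712123
top foot [396.8 221.4] well [395.9 224.3]
grinder [([393.0, 238.0, 45.0, 24.0], 0.83)]
cup [([400.0, 229.0, 30.0, 18.0], 0.85)]
side foot [327.8 217.1] well [327.6 231.7]
grinder [([327.0, 251.0, 42.0, 55.0], 0.83), ([360.0, 286.0, 27.0, 32.0], 0.73), ([264.0, 265.0, 49.0, 57.0], 0.69)]
cup [([329.0, 201.0, 30.0, 46.0], 0.77), ([368.0, 248.0, 26.0, 40.0], 0.57)]
```

View pics/m1.png

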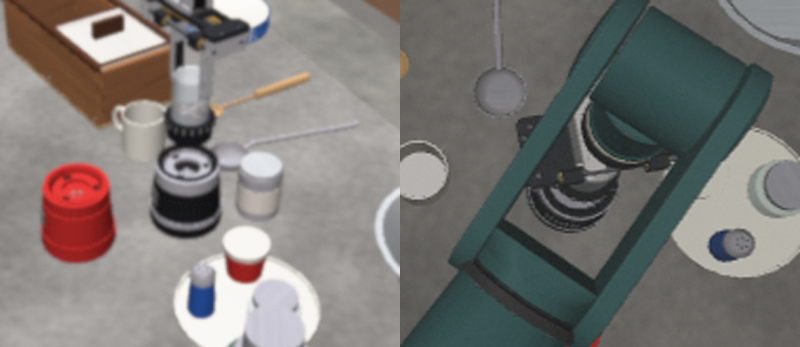

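The crop shows the cup upright, hanging just over the black grinder's well. I'll lower it in gently.

Request:
servo_tool --pt "0 0.035 0.2 0 0 0 50" --pt "0 0.035 0.35 0 0 0 50" --pt "0 0.035 0.45 0 0 0 50" --pt "0 0.035 0.45 0 0 0 50" --pt "0 0.035 0.45 0 0 0 50"

```text
time: 14.18
tool_pos: [0.4878, -0.2861, 0.2022]
ee_rot: [-3.141, 0.001, 0.145]
wrist_force: [0.3, 1.2, -2.0]
width: 0.0593
finger_force: 30.0
```

Request:
servo_tool --pt "0 0 0.02 0 0 0 50" --pt "0 0 0.04 0 0 0 50" --pt "0 0 0.06 0 0 0 50" --pt "0 0 0.08 0 0 0 50" --pt "0 0 0.08 0 0 0 50"

```text
time: 14.6
tool_pos: [0.4884, -0.2867, 0.1967]
ee_rot: [3.139, -0.002, 0.145]
wrist_force: [-1.8, 1.4, 3.0]
width: 0.0593
finger_force: 30.0
```

Request:
servo_tool --pt "-0.02 -0.02 0 0 0 0 50" --pt "-0.02 -0.02 0.02 0 0 0 50" --pt "-0.02 -0.02 0.04 0 0 0 50" --pt "-0.02 -0.02 0.04 0 0 0 50"

```text
time: 14.93
tool_pos: [0.4854, -0.2846, 0.1894]
ee_rot: [-3.141, 0.001, 0.145]
wrist_force: [0.5, -0.2, -1.5]
width: 0.0595
finger_force: 30.0
```

Request:
servo_tool --pt "0 0 0.005 0 0 0 50" --pt "0 0 0.01 0 0 0 50" --pt "0 0 0.01 0 0 0 50"

```text
time: 15.18
tool_pos: [0.4856, -0.2846, 0.1893]
ee_rot: [-3.141, 0.0, 0.145]
wrist_force: [-0.2, 0.4, -1.0]
width: 0.0593
finger_force: 30.0
```

Request:
servo_tool --pt "0 0 0 0 0 0 94" --pt "0 0 0 0 0 0 94" --pt "0 0 0 0 0 0 94" --pt "0 0 0 0 0 0 94" --pt "0 0 0 0 0 0 94" --pt "0 0 0 0 0 0 94" --pt "0 0 0 0 0 0 94"

```text
time: 15.77
tool_pos: [0.4857, -0.2848, 0.1895]
ee_rot: [3.141, -0.0, 0.145]
wrist_force: [0.8, 0.3, -0.8]
width: 0.094
finger_force: 0.0
```

Request:
servo_tool --pt "0 0 -0.3 0 0 0 94" --pt "0 0 -0.6 0 0 0 94" --pt "0 0 -0.9 0 0 0 94" --pt "0 0 -0.9 0 0 0 94" --pt "0 0 -0.9 0 0 0 94"

```text
time: 16.18
tool_pos: [0.4865, -0.2854, 0.2821]
ee_rot: [3.138, -0.004, 0.145]
wrist_force: [-0.5, 0.1, 0.0]
width: 0.0941
finger_force: 0.0
```

```bash
python3 - <<'E'
from h import *
o=robot.get_obs(); print(o["time"],o["tool_pos"],o["ee_rot"],o["width"])
c=snap("side","side3.png",(220,140,450,340),2.5)
print("cup base/top px",proj("side",(.4855,-.2846,.109),c),proj("side",(.4855,-.2846,.221),c))
E
```

```text
16.1833 [ 0.48654591 -0.28539685  0.2820902 ] [ 3.13760981 -0.00396316  0.14473107] 0.09406211654179726
cup base/top px [327.1 234.9] [328.3 201.4]
```

View pics/side3.png

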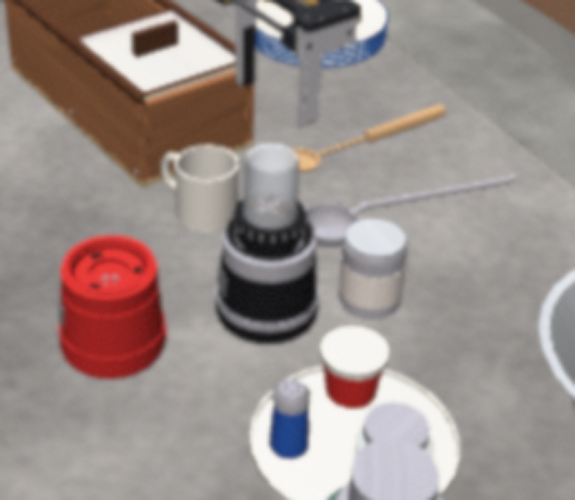

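The cup stands upright in the black grinder's well (cropped at (270,220)). Next I'll shut the door.

Request:
servo_tool --pt "0.1 -0.4 -0.1 0 0 0 94" --pt "0.25 -1 -0.1 0 0 0 94" --pt "0.25 -1 -0.1 0 0 0 94" --pt "0.25 -1 -0.1 0 0 0 94"

```text
time: 16.57
tool_pos: [0.4958, -0.1782, 0.2879]
ee_rot: [-3.138, 0.002, 0.15]
wrist_force: [-0.6, -1.0, -0.1]
width: 0.0939
finger_force: 0.0
```

Request:
servo_tool --pt "0.25 -1 0 0 0 0 50" --pt "0.25 -1 0 0 0 0 50" --pt "0.25 -1 0 0 0 0 50"

```text
time: 16.82
tool_pos: [0.5058, -0.0771, 0.2873]
ee_rot: [-3.139, 0.003, 0.146]
wrist_force: [0.4, -0.4, -0.4]
width: 0.0775
finger_force: 0.0
```

Request:
servo_tool --pt "0.25 -1 0 0 0 0 50" --pt "0.25 -1 0 0 0 0 50" --pt "0.25 -1 0 0 0 0 50"

```text
time: 17.07
tool_pos: [0.5162, 0.0259, 0.2872]
ee_rot: [-3.14, 0.003, 0.147]
wrist_force: [-0.5, -0.6, 0.5]
width: 0.0571
finger_force: 0.0
```

Request:
servo_tool --pt "0.25 -1 0.2 0 0 0 50" --pt "0.25 -1 0.4 0 0 0 50" --pt "0.25 -1 0.4 0 0 0 50" --pt "0.25 -1 0.4 0 0 0 50" --pt "0.25 -1 0.4 0 0 0 50"

```text
time: 17.48
tool_pos: [0.526, 0.1255, 0.2462]
ee_rot: [3.141, 0.006, 0.146]
wrist_force: [0.5, -0.8, 0.3]
width: 0.0501
finger_force: 0.0
```

Request:
servo_tool --pt "0.02 -0.05 0.3 0 0 0 50" --pt "0.02 -0.05 0.6 0 0 0 50" --pt "0.02 -0.05 0.87 0 0 0 50" --pt "0.02 -0.05 0.87 0 0 0 50" --pt "0.02 -0.05 0.87 0 0 0 50"

```text
time: 17.9
tool_pos: [0.5275, 0.1288, 0.1612]
ee_rot: [3.141, 0.004, 0.142]
wrist_force: [0.7, -0.1, 0.3]
width: 0.0502
finger_force: 0.0
```

Request:
servo_tool --pt "0 0 0 0 0 0 5" --pt "0 0 0 0 0 0 5" --pt "0 0 0 0 0 0 5" --pt "0 0 0 0 0 0 5" --pt "0 0 0 0 0 0 5" --pt "0 0 0 0 0 0 5" --pt "0 0 0 0 0 0 5" --pt "0 0 0 0 0 0 5"

```text
time: 18.57
tool_pos: [0.5285, 0.1309, 0.163]
ee_rot: [-3.142, -0.001, 0.145]
wrist_force: [0.2, 0.0, 2.8]
width: 0.0123
finger_force: 30.0
```

Request:
servo_tool --pt "0 -0.2 0 0 0 0 5" --pt "0 -0.4 0 0 0 0 5" --pt "0 -0.6 0 0 0 0 5" --pt "0 -0.8 0 0 0 0 5" --pt "0 -0.9 0 0 0 0 5" --pt "0 -0.9 0 0 0 0 5"

```text
time: 19.07
tool_pos: [0.5148, 0.222, 0.1641]
ee_rot: [-3.14, -0.001, 0.147]
wrist_force: [-1.8, 1.7, 6.2]
width: 0.0051
finger_force: 3.2
```

Request:
servo_tool --pt "0 -0.2 0 0 0 0 5" --pt "0 -0.4 0 0 0 0 5" --pt "0 -0.6 0 0 0 0 5" --pt "0 -0.7 0 0 0 0 5" --pt "0 -0.8 0 0 0 0 5" --pt "0 -0.8 0 0 0 0 5"

```text
time: 19.57
tool_pos: [0.5036, 0.301, 0.1641]
ee_rot: [-3.14, -0.002, 0.147]
wrist_force: [-2.1, 1.5, 6.1]
width: 0.0048
finger_force: 3.0
```

The grip width fell to 5 mm, so the batten slipped out. I'll lift and look.

Request:
servo_tool --pt "0 0 0 0 0 0 50" --pt "0 0 0 0 0 0 50" --pt "0 0 -0.1 0 0 0 50" --pt "0 0 -0.5 0 0 0 50" --pt "0 0 -0.9 0 0 0 50" --pt "0 0 -0.9 0 0 0 50"

```text
time: 20.07
tool_pos: [0.5065, 0.3, 0.2622]
ee_rot: [-3.138, -0.015, 0.145]
wrist_force: [-0.0, 0.3, 1.0]
width: 0.0416
finger_force: 0.0
```

Request:
servo_tool --pt "-1 0.2 -0.3 0 0 0 50" --pt "-1 0.2 -0.3 0 0 0 50" --pt "-1 0.2 -0.3 0 0 0 50" --pt "-1 0.2 -0.3 0 0 0 50" --pt "-1 0.2 -0.3 0 0 0 50"

```text
time: 20.48
tool_pos: [0.4076, 0.2647, 0.2838]
ee_rot: [-3.141, -0.004, 0.145]
wrist_force: [-0.5, -0.3, -0.9]
width: 0.0503
finger_force: 0.0
```

```bash
python3 - <<'E'
from h import *
o=robot.get_obs(); print(o["time"],o["tool_pos"],o["ee_rot"],o["width"])
c=snap("wrist","w4.png"); np.save("w4c.npy",np.column_stack([c[0],c[1],c[2]]))
print("predict open",proj("wrist",(.5285,.1315,.168),c),"shut",proj("wrist",(.503,.308,.168),c))
for d in robot.find_in("pull","wrist"): print(d)
E
```

```text
20.4833 [0.40756811 0.26466156 0.28383977] [-3.14090304 -0.00357965  0.14494949] 0.05029534110349055
predict open [492.3  79.4] shut [281.3  79.3]
{'extent': [306.6, 83.6, 216.6, 160.6], 'conf': 0.9}
```

View pics/w4.png

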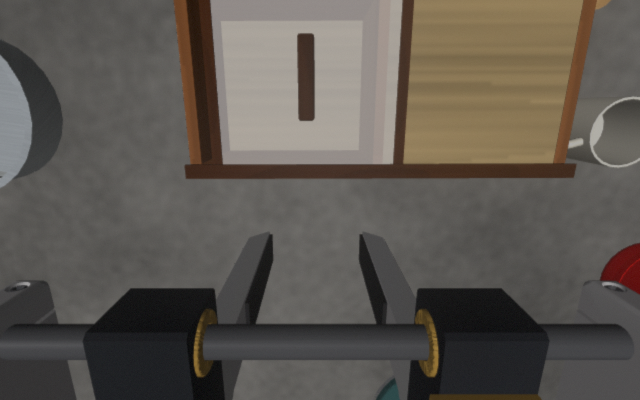

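The door did follow: the batten is at (306,77), against about 281 for shut, so roughly 20 mm remain.

```bash
python3 - <<'E'
from h import *
a=np.load("w4c.npy"); c=(a[:,:3],a[:,3:6],a[:,6])
B=ray("wrist",(306,77),.168,c)[:2]; t=robot.get_obs()["tool_pos"][:2]; psi=.145
ex=np.array([np.cos(psi),np.sin(psi)]); ey=np.array([-np.sin(psi),np.cos(psi)]); d=B-t
L=ray("wrist",(186,166),.141,c)[:2];Q=ray("wrist",(576,166),.141,c)[:2]
print(B,d@ex,-d@ey,"box y",(B-(L+Q)/2)@ey,np.linalg.norm(L-Q))
E
```

```text
[0.5078 0.2876] 0.1018866408223396 -0.00824456688871126 box y 0.07243419044468759 0.38439855618875574
```

Grip lower this time, with the TCP at z 0.156.

Request:
servo_tool --pt "1 -0.08 0.4 0 0 0 50" --pt "1 -0.08 0.4 0 0 0 50" --pt "1 -0.08 0.4 0 0 0 50" --pt "1 -0.08 0.4 0 0 0 50" --pt "1 -0.08 0.4 0 0 0 50"

```text
time: 21.0
tool_pos: [0.5061, 0.2867, 0.2386]
ee_rot: [3.14, 0.007, 0.144]
wrist_force: [0.4, -0.7, 0.8]
width: 0.05
finger_force: 0.0
```

Request:
servo_tool --pt "0 0 0.3 0 0 0 50" --pt "0 0 0.6 0 0 0 50" --pt "0 0 0.86 0 0 0 50" --pt "0 0 0.86 0 0 0 50" --pt "0 0 0.86 0 0 0 50" --pt "0 0 0.86 0 0 0 50"

```text
time: 21.5
tool_pos: [0.5061, 0.2875, 0.1588]
ee_rot: [-3.141, -0.003, 0.145]
wrist_force: [1.0, -0.1, -0.1]
width: 0.05
finger_force: 0.0
```

Request:
servo_tool --pt "0 0 0.04 0 0 0 50" --pt "0 0 0.04 0 0 0 50" --pt "0 0 0.04 0 0 0 5" --pt "0 0 0.04 0 0 0 5" --pt "0 0 0.04 0 0 0 5" --pt "0 0 0.04 0 0 0 5" --pt "0 0 0.04 0 0 0 5" --pt "0 0 0.04 0 0 0 5" --pt "0 0 0.04 0 0 0 5" --pt "0 0 0.04 0 0 0 5"

```text
time: 22.33
tool_pos: [0.5054, 0.2871, 0.1523]
ee_rot: [-3.142, -0.0, 0.145]
wrist_force: [0.1, 0.9, 0.7]
width: 0.0135
finger_force: 30.0
```

Request:
servo_tool --pt "0 -0.03 0 0 0 0 5" --pt "0 -0.06 0 0 0 0 5" --pt "0 -0.09 0 0 0 0 5" --pt "0 -0.12 0 0 0 0 5" --pt "0 -0.15 0 0 0 0 5" --pt "0 -0.15 0 0 0 0 5" --pt "0 -0.15 0 0 0 0 5"

```text
time: 22.92
tool_pos: [0.5031, 0.3028, 0.1524]
ee_rot: [-3.14, -0.0, 0.145]
wrist_force: [-0.6, 0.6, 1.0]
width: 0.0137
finger_force: 30.0
```

Step in small increments until the end stop shows up as force.

Request:
servo_tool --pt "0 -0.02 0 0 0 0 5" --pt "0 -0.04 0 0 0 0 5" --pt "0 -0.05 0 0 0 0 5" --pt "0 -0.05 0 0 0 0 5"

```text
time: 23.25
tool_pos: [0.5025, 0.307, 0.1523]
ee_rot: [-3.142, 0.0, 0.145]
wrist_force: [0.1, -1.3, 0.3]
width: 0.0136
finger_force: 30.0
```

Request:
servo_tool --pt "0 -0.01 0 0 0 0 5" --pt "0 -0.02 0 0 0 0 5" --pt "0 -0.03 0 0 0 0 5" --pt "0 -0.03 0 0 0 0 5"

```text
time: 23.58
tool_pos: [0.5022, 0.3088, 0.1523]
ee_rot: [3.139, 0.0, 0.144]
wrist_force: [0.1, -6.4, 0.6]
width: 0.014
finger_force: 30.0
```

Request:
servo_tool --pt "0 -0.01 0 0 0 0 5" --pt "0 -0.02 0 0 0 0 5" --pt "0 -0.02 0 0 0 0 5"

```text
time: 23.83
tool_pos: [0.5022, 0.3088, 0.1524]
ee_rot: [3.136, 0.001, 0.143]
wrist_force: [-0.6, -9.5, 2.3]
width: 0.014
finger_force: 30.0
```

Request:
servo_tool --pt "0 0.01 0 0 0 0 30" --pt "0 0.01 0 0 0 0 50" --pt "0 0.01 0 0 0 0 50" --pt "0 0.01 0 0 0 0 50" --pt "0 0.01 0 0 0 0 50"

```text
time: 24.25
tool_pos: [0.5019, 0.3114, 0.1523]
ee_rot: [-3.141, -0.0, 0.145]
wrist_force: [-0.4, -0.2, 0.7]
width: 0.0431
finger_force: 0.0
```

Request:
servo_tool --pt "0 0 -0.5 0 0 0 50" --pt "0 0 -1 0 0 0 50" --pt "0 0 -1 0 0 0 50" --pt "0 0 -1 0 0 0 50"

```text
time: 24.58
tool_pos: [0.504, 0.3123, 0.2592]
ee_rot: [-3.137, -0.011, 0.145]
wrist_force: [-0.1, 0.8, 0.9]
width: 0.0498
finger_force: 0.0
```

Request:
servo_tool --pt "-1 0.3 -0.4 0 0 0 60" --pt "-1 0.3 -0.4 0 0 0 60" --pt "-1 0.3 -0.4 0 0 0 60" --pt "-1 0.3 -0.4 0 0 0 60" --pt "-1 0.3 -0.4 0 0 0 60"

```text
time: 25.0
tool_pos: [0.4068, 0.2669, 0.2928]
ee_rot: [-3.141, -0.002, 0.145]
wrist_force: [-0.1, -0.6, 0.6]
width: 0.06
finger_force: 0.0
```

```bash
python3 - <<'E'
from h import *
o=robot.get_obs(); print(o["time"],o["tool_pos"],o["ee_rot"],o["width"])
c=snap("wrist","w5.png")
print("shut",proj("wrist",(.502,.309,.168),c), [d["extent"] for d in robot.find_in("pull","wrist")])
E
```

```text
25.0 [0.40682933 0.26687195 0.29280214] [-3.14063444e+00 -2.18407182e-03  1.45416925e-01] 0.059981904218950055
shut [283.8  80.4] [[284.9, 80.9, 210.2, 161.8], [597.7, 5.0, 14.4, 10.1]]
```

View pics/w5.png

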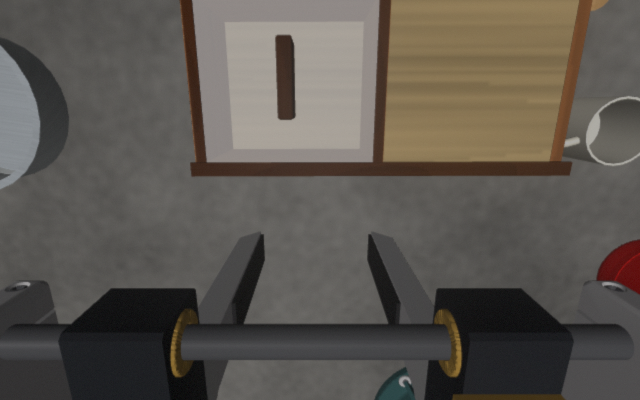

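The door now reaches the end wall, with the batten at (285,78) where shut is predicted. I'll return to the cup.

Request:
servo_tool --pt "0 0.4 0 0 0 0 94" --pt "0 0.8 0 0 0 0 94" --pt "0 1 0 0 0 0 94"

```text
time: 25.35
tool_pos: [0.4225, 0.1654, 0.2903]
ee_rot: [3.139, 0.003, 0.143]
wrist_force: [0.3, 0.5, 1.1]
width: 0.0765
finger_force: 0.0
```

Request:
servo_tool --pt "0 0.4 0 0 0 0 94" --pt "0 0.8 0 0 0 0 94" --pt "0 1 0 0 0 0 94"

```text
time: 25.6
tool_pos: [0.437, 0.0654, 0.2903]
ee_rot: [3.14, 0.004, 0.142]
wrist_force: [-0.4, 0.9, 0.4]
width: 0.093
finger_force: 0.0
```

Request:
servo_tool --pt "0 0.4 0 0 0 0 94" --pt "0 0.8 0 0 0 0 94" --pt "0 1 0 0 0 0 94"

```text
time: 25.85
tool_pos: [0.4514, -0.0339, 0.29]
ee_rot: [3.141, 0.004, 0.141]
wrist_force: [-0.1, 0.2, -0.5]
width: 0.0942
finger_force: 0.0
```

Request:
servo_tool --pt "0 0.4 0 0 0 0 94" --pt "0 0.8 0 0 0 0 94" --pt "0 1 0 0 0 0 94"

```text
time: 26.1
tool_pos: [0.4656, -0.1332, 0.2896]
ee_rot: [-3.141, 0.004, 0.141]
wrist_force: [0.2, -0.1, 0.5]
width: 0.094
finger_force: 0.0
```

Request:
servo_tool --pt "0 0.4 0 0 0 0 94" --pt "0 0.8 0 0 0 0 94" --pt "0 1 0 0 0 0 94" --pt "0 1 0 0 0 0 94" --pt "0 1 0 0 0 0 94"

```text
time: 26.52
tool_pos: [0.4797, -0.2291, 0.2896]
ee_rot: [-3.138, 0.003, 0.143]
wrist_force: [-0.0, 0.5, -0.1]
width: 0.0941
finger_force: 0.0
```

Request:
servo_tool --pt "-0.02 0.3 0 0 0 0 94" --pt "-0.02 0.55 0 0 0 0 94" --pt "-0.02 0.55 0.2 0 0 0 94" --pt "-0.02 0.55 0.2 0 0 0 94" --pt "-0.02 0.55 0.2 0 0 0 94"

```text
time: 26.93
tool_pos: [0.4852, -0.2812, 0.2706]
ee_rot: [-3.138, 0.003, 0.146]
wrist_force: [0.1, 0.2, 0.2]
width: 0.0938
finger_force: 0.0
```

Request:
servo_tool --pt "0 0.03 0.3 0 0 0 94" --pt "0 0.03 0.6 0 0 0 94" --pt "0 0.03 0.8 0 0 0 94" --pt "0 0.03 0.8 0 0 0 94" --pt "0 0.03 0.8 0 0 0 94" --pt "0 0.03 0.8 0 0 0 94"

```text
time: 27.43
tool_pos: [0.4869, -0.2855, 0.1949]
ee_rot: [3.139, -0.003, 0.146]
wrist_force: [0.4, -0.7, 0.7]
width: 0.0941
finger_force: 0.0
```

Request:
servo_tool --pt "-0.01 -0.01 0.02 0 0 0 50" --pt "-0.01 -0.01 0.02 0 0 0 50" --pt "-0.01 -0.01 0.02 0 0 0 50" --pt "-0.01 -0.01 0.02 0 0 0 50" --pt "-0.01 -0.01 0.02 0 0 0 50" --pt "-0.01 -0.01 0.02 0 0 0 50" --pt "-0.01 -0.01 0.02 0 0 0 50" --pt "-0.01 -0.01 0.02 0 0 0 50"

```text
time: 28.1
tool_pos: [0.4848, -0.2848, 0.1907]
ee_rot: [-3.142, -0.0, 0.145]
wrist_force: [-0.9, 1.8, 1.4]
width: 0.0596
finger_force: 30.0
```

Request:
servo_tool --pt "0 0 0.02 0 0 0 50" --pt "0 0 0.04 0 0 0 50" --pt "0 0 0.06 0 0 0 50" --pt "0 0 0.06 0 0 0 50"

```text
time: 28.43
tool_pos: [0.4849, -0.2847, 0.1852]
ee_rot: [3.141, -0.001, 0.145]
wrist_force: [-0.7, 1.9, 7.2]
width: 0.0596
finger_force: 30.0
```

Request:
servo_tool --pt "0 0 0.02 0 0 0 50" --pt "0 0 0.04 0 0 0 50" --pt "0 0 0.06 0 0 0 50" --pt "0 0 0.06 0 0 0 50"

```text
time: 28.77
tool_pos: [0.485, -0.2847, 0.1804]
ee_rot: [3.141, -0.002, 0.145]
wrist_force: [-2.2, 3.6, 11.0]
width: 0.0594
finger_force: 30.0
```

Request:
servo_tool --pt "0 0 0.01 0 0 0 50" --pt "0 0 0.02 0 0 0 50" --pt "0 0 0.02 0 0 0 50"

```text
time: 29.02
tool_pos: [0.4851, -0.2846, 0.179]
ee_rot: [3.14, -0.002, 0.145]
wrist_force: [-1.6, 3.3, 10.8]
width: 0.0593
finger_force: 30.0
```

Request:
servo_tool --pt "0 0 0.01 0 0 0 50" --pt "0 0 0.02 0 0 0 50" --pt "0 0 0.02 0 0 0 50"

```text
time: 29.27
tool_pos: [0.4852, -0.2846, 0.1784]
ee_rot: [3.14, -0.003, 0.145]
wrist_force: [-2.8, 4.9, 14.3]
width: 0.059
finger_force: 30.0
```

Request:
servo_tool --pt "0 0 0.01 0 0 0 50" --pt "0 0 0.02 0 0 0 50" --pt "0 0 0.02 0 0 0 50"

```text
time: 29.52
tool_pos: [0.4854, -0.2846, 0.1784]
ee_rot: [3.139, -0.005, 0.145]
wrist_force: [-4.3, 6.4, 19.2]
width: 0.0595
finger_force: 30.1
```

Request:
servo_tool --pt "0 0 0 0 0 0 50" --pt "0 0 0 0 0 0 50" --pt "0 0 0 0 0 0 50" --pt "0 0 0 0 0 0 50" --pt "0 0 0 0 0 0 50" --pt "0 0 0 0 0 0 50"

```text
time: 30.02
tool_pos: [0.4854, -0.2846, 0.1784]
ee_rot: [3.139, -0.005, 0.145]
wrist_force: [-4.8, 5.2, 19.8]
width: 0.0593
finger_force: 30.1
```

```bash
python3 - <<'E'
from h import *
c=snap("side","side4.png",(220,120,450,340),2.5)
for z in (.135,.147): print(proj("side",(.4855,-.2846,z),c))
E
```

```text
[327.4 227.4]
[327.5 223.9]
```

View pics/side4.png

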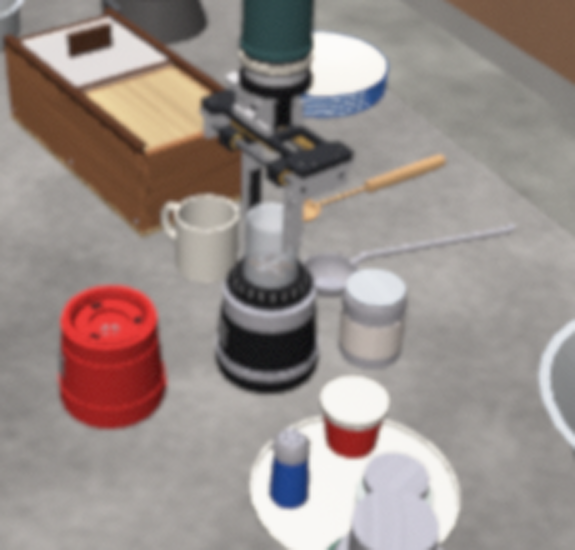

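The crop shows the cup seated deep, with its shoulder at the rim at about (270,285). The door is shut and the bystanders are in place. The force has held steady at 20 N against the stop, so I'm handing in.

```bash
python3 -c "
from bench import robot
print(robot.close_job())"
```

```text
the job is handed in; nothing more can be done
None
```

I handed the job in at about 30 s with the cup still gripped upright in the black grinder's well, pressed about 12 mm to the stop at a steady 20 N or so. The door was shut before pressing, though the grip slipped once while closing it and I had to re-grip; nothing else looked moved in the last side view.

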